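# Seat a cell spacer in the corner pocket of the fixture

## Robot

A 6-joint arm with a two-finger parallel gripper is mounted at the origin on the work surface. World frame = base frame: x ahead of the robot, y to its left, z up, the work surface at z = 0. Lengths are in mm, angles in rad, forces in N, time in s.
With the tool pointing down it reaches from about 325 to 875 mm from the base axis. Payload 4.4 kg.
Tool frame: the origin (TCP) lies on the centre line of the jaws, within the pads' length; the fingertips stand ahead of it and the grasp point (between the pads) lies 6 mm ahead of it (ctrl.tcp_to_tips is the z of the fingertips in the tool frame, in mm); z points along the fingers, y is the direction in which the jaws open and shut (so a half turn about z gives the same grasp; the last joint's range is limited). The gripper opens to 85 mm and grips with 20 to 120 N. Pads are 22 mm wide; open, the fingers measure 114 mm over their backs; the gripper's body (76 mm by 85 mm) begins 54 mm behind the grasp point. The pads swing forward as they close: fully open they stand 13 mm farther back than shut.
Start: joints at [1.147, 0.207, 1.542, -0, 1.393, -0.15], TCP at [155.485, 553.581, 256.282] pointing down, gripper open.
Joint ranges: [-2.73, 2.73], [-0.86, 2.22], [0.23, 2.46], [-1.11, 4.25], [0.08, 2.63], [-2.82, 2.82]. Speed limits (rad/s): [2.79, 2.79, 3.14, 3.14, 3.14, 3.14].

## Interface

Orientations are given as a 3x3 rotation matrix whose columns are the frame's x, y, z axes.
In Python, from plant import ctrl, sensors, optics gives the robot as it stands. Calls block until the motion is done:
- ctrl.move_ptp(position, orientation): joint-space move of the TCP to a pose.
- ctrl.move_l(position, rot=None, vel=150, threshold=None): straight line of the TCP; rot=None keeps the orientation; vel is the mean speed in mm/s. With threshold (N) it stops when the force on the tool has changed by that much, and returns True; else False.
- ctrl.set_joints(angles): joint-space move.
- ctrl.gripper_to(opening, force=None): finger opening in mm; force is the grip in N (None keeps the last); returns when the fingers have stopped.
- ctrl.hold(seconds).
- ctrl.solve_ik(position, orientation): joint angles nearest the present ones, or None.
- sensors.read_state(): the state.
- optics.grab_frame(name): name is "scene" or "side" or "wrist"; returns (picture, depth): 480x640x3 uint8, red, green, blue; 480x640 float32, mm along the optical axis (not along the pixel's ray), 0 where there is no reading.
- optics.camera_params(name): a dict with "mtx" (3x3 intrinsics, pixels), "R" (3x3) and "t" (3): a world point X has camera coordinates R X + t; the wrist camera has in their place "T_tool_cam" (4x4, takes a point from camera to tool coordinates, whose origin is the TCP and whose axes are the flange's). Camera axes: x right, y down, z forward; pixel columns grow to the right and rows downward; lengths in mm; the calibration is good to about 2 mm. A picture is of the moment at which its call begins: read the wrist's pose just before it. camera_params takes no time and is no camera call.
A pose or a line that the arm cannot do raises ctrl.MotionError and nothing moves.
- ctrl.finish_job(): hands the job in, once; it reports no verdict.
The state is a dict: "t": time; "q": joint angles; "qvel": joint speeds; "tau": joint torques, N m; "eef_pos": TCP position; "eef_rot": TCP orientation; "force": force on the tool from outside, world axes, zero at the start; "wrist_torque": the same for the moment, N m; "grip_width": finger opening in mm.
Only numpy, scipy, OpenCV 4.12 (cv2) and the standard library are available. Lean on these libraries where they do the work, as an engineer would, in place of code of your own. Each camera call takes 0.05 s, during which the arm holds its last target. There are 200 camera calls.

## Task

Push the long two-socket black spacer with your fingertips until its long side lies flat against the fixture's rail, still short of the pocket, then slide it along the rail into the corner pocket behind the T-shaped stop until it is fully home, flush against both the rail and the stop. Only push it: never pick it up or tip it, and leave everything else where it is.

Things in the scene. Friction and masses are not known exactly. Their poses are not given: they have to be found in the camera images.
- spacer: Part to move: loose black plastic two-socket spacer, flat on the plate, 64 mm long (its y), 36 mm wide (x), 16 mm high, solid, about 45 g; its four upright corners are cut at 45 degrees (10 mm off each side). Origin: centre of its underside, z up. Starts near the middle of the rail's length, its middle 50 to 90 mm out from the rail's face, turned up to 25 degrees from the rail's direction.
- fixture: Fixed aluminium plate 6 mm thick, x -120 to +100 mm, y -225 to +225 mm; the spacer slides on its top. A straight dark steel rail runs along y near its far (+x) edge: 16 mm thick, 14 mm above the plate, 430 mm long; its inner face looks to -x and lies at x = +50 mm. Origin on the table under the plate, z up.
- pocket_stop: Fixed dark steel T at one end of the rail (either), axes as the fixture's, 14 mm high. Origin on the plate's top, at the rail's inner face. Stem from rail to x -52 mm, y -10 to 10 mm, 4 mm screw head on it. T-bar = lip along the rail, x -40 to -52, y -36 to 36 mm. Pocket: between rail, stem and lip, on the side of the rail's middle. Spacer home: its middle at x -18 mm, 42 mm along y from origin.
- plain_stop: Fixed straight dark steel block at the other end of the rail, same 20 mm wide, 14 mm high stem (x +10 to -52 mm) but without a lip: not the pocket. Origin as for the T-shaped stop.
- single_spacer: Small one-socket black spacer, 36 x 36 x 16 mm, 25 g, lying on a near corner of the plate; origin at the centre of its underside. Bystander: leave it.
- cell_plate: A standing battery cell, a cylinder 32 mm across and 65 mm tall; origin at the centre of its underside, z up. Bystander: leave it standing where it is. It stands on the other near corner of the plate.
- cell_a: A standing battery cell, a cylinder 32 mm across and 65 mm tall; origin at the centre of its underside, z up. Bystander: leave it standing where it is. On the table at the robot's right.
- cell_b: A standing battery cell, a cylinder 32 mm across and 65 mm tall; origin at the centre of its underside, z up. Bystander: leave it standing where it is. On the table at the robot's right.
- cell_c: A standing battery cell, a cylinder 32 mm across and 65 mm tall; origin at the centre of its underside, z up. Bystander: leave it standing where it is. On the table at the robot's left.
- screwdriver: Screwdriver 190 mm long lying on the table at the robot's left, along its own x. Bystander: leave it.
There are look-alikes about, which are no part of the job. Leave any blue or pink look-alike of the spacer alone.

How it is judged (in metres and radians):
On the way:
1. the spacer lies flat, its long side against the rail, before it reaches the pocket (x of spacer in the frame of pocket_stop between -0.0203 and -0.0155 m and angle between the y axis of spacer and the y axis of fixture, either way round below 0.06 rad and z of spacer in the frame of fixture below 0.0085 m and ((y of pocket_stop in the frame of fixture above 0 m and y of spacer in the frame of pocket_stop between -0.3 and -0.073 m) or (y of pocket_stop in the frame of fixture below 0 m and y of spacer in the frame of pocket_stop between 0.073 and 0.3 m))), for 0.2 s.
At the end, for the whole second after the job is handed in: The spacer lies flat on the plate in the pocket, on the side of the T-shaped stop that faces the middle of the rail: within about 2.3 mm of the rail and 2.5 mm of the stop, its long side within 0.06 rad of the rail's direction, at rest (x of spacer in the frame of pocket_stop between -0.0203 and -0.0155 m and angle between the y axis of spacer and the y axis of fixture, either way round below 0.06 rad and z of spacer in the frame of fixture below 0.0085 m and ((y of pocket_stop in the frame of fixture above 0 m and y of spacer in the frame of pocket_stop between -0.0445 and -0.0395 m) or (y of pocket_stop in the frame of fixture below 0 m and y of spacer in the frame of pocket_stop between 0.0395 and 0.0445 m)) and angle between spacer's own z axis and vertical below 0.05 rad and linear speed of spacer below 0.01 m/s); the robot touches nothing.
It fails at once if the spacer is lifted more than 8 mm off the plate, carried or tipped (z of spacer in the frame of fixture above 0.014 m or angle between spacer's own z axis and vertical above 0.25 rad).
It fails at once if a bystander (cell, small spacer or screwdriver) is moved more than 15 mm, or a cell is tipped (distance of any of cell_plate, single_spacer, cell_a, cell_b, cell_c, screwdriver from where it was at the start of the episode above 0.015 m or angle between any of cell_plate, cell_a, cell_b, cell_c's own z axis and vertical above 0.3 rad).
It also fails if it takes over 56 s, if anything falls off the work surface, if the arm or the gripper's body presses on something with over 40 N, if the wrist force passes 120 N, or if a joint passes its speed limit or range.

## Working session

There is one attempt and no reset: what is moved stays moved. The work goes in short steps, each a Python script; the robot and the scene stay as the last script left them, time stands still between calls to the robot, and variables do not carry over. Pictures are saved under pics/ and viewed, on a budget of 10 in all, crops included, one or two more only if the job needs it, and the job is handed in when it is done.

```bash
mkdir -p pics; ls; python3 - <<'E'
from plant import ctrl,sensors,optics
import cv2,numpy as np
np.set_printoptions(precision=3,suppress=True)
for n in("scene","side"):
    p,d=optics.grab_frame(n); cv2.imwrite(f"pics/{n}0.png",p[:,:,::-1]); np.savez(f"{n}0.npz",p=p,d=d)
    c=optics.camera_params(n); print(n,c["mtx"],-c["R"].T@c["t"],c["R"], (d>0).mean())
print(ctrl.tcp_to_tips,sensors.read_state())
print(optics.camera_params("wrist"))
E
```

```text
pics
scene [[571.196   0.    315.331]
 [  0.    571.196 243.439]
 [  0.      0.      1.   ]] [1589.284 -482.011  887.723] [[ 0.442  0.897  0.01 ]
 [ 0.55  -0.262 -0.793]
 [-0.709  0.356 -0.609]] 0.9959537760416667
side [[445.963   0.    321.913]
 [  0.    445.963 230.094]
 [  0.      0.      1.   ]] [272.313 557.961 670.932] [[-0.861 -0.509  0.008]
 [-0.356  0.591 -0.724]
 [ 0.364 -0.626 -0.69 ]] 0.9960188802083333
25.0 {'t': 0.1, 'q': array([ 1.147,  0.207,  1.543,  0.   ,  1.393, -0.15 ]), 'qvel': array([-0.001, -0.   , -0.004, -0.   ,  0.002,  0.   ]), 'tau': array([ -0.001, -38.409, -29.255,  -0.   ,   0.005,   0.   ]), 'eef_pos': array([155.203, 553.007, 255.228]), 'eef_rot': array([[-0.963,  0.27 , -0.001],
       [ 0.27 ,  0.963, -0.002],
       [ 0.   , -0.002, -1.   ]]), 'force': array([ 0.434,  0.482, -0.173]), 'wrist_torque': array([-0.021,  0.037, -0.017]), 'grip_width': 85.31300574659312}
{'mtx': array([[346.078,   0.   , 321.767],
       [  0.   , 346.078, 238.603],
       [  0.   ,   0.   ,   1.   ]]), 'T_tool_cam': array([[  -0.001,   -0.944,   -0.329,   84.345],
       [   1.   ,   -0.   ,   -0.001,   -0.222],
       [   0.001,   -0.329,    0.944, -116.969],
       [   0.   ,    0.   ,    0.   ,    1.   ]])}
```

View pics/scene0.png

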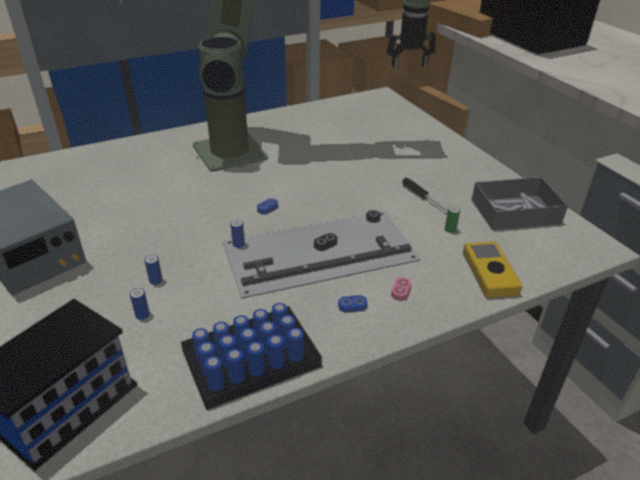

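View pics/side0.png

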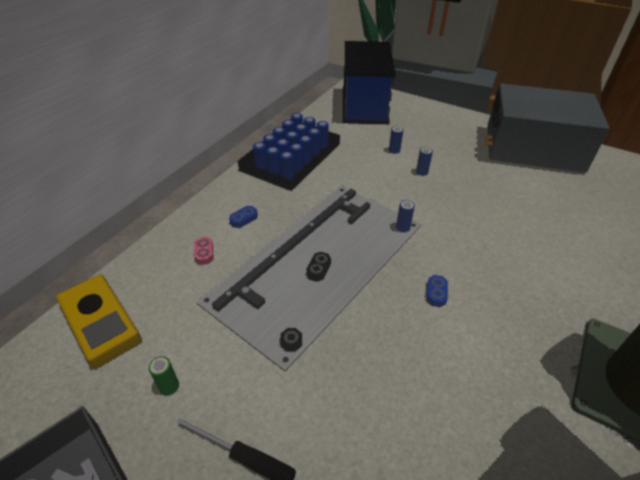

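The side view has the T-stop near (355,208), the robot's right end, with the plain stop near (250,298). The black spacer is at (319,265), the small spacer at (291,339) and the plate cell at (405,215). In the scene view the spacer is at (325,241) and the T at (258,264). Next I measure with masks and rays.

```bash
cat > h.py <<'E'
import numpy as np,cv2
from plant import ctrl,sensors,optics
np.set_printoptions(precision=3,suppress=True)
def cast(uv,K,R,t,z):           # pixels -> world points on plane z
    uv=np.atleast_2d(uv).astype(float)
    r=np.c_[uv,np.ones(len(uv))]@np.linalg.inv(K).T@R   # R^T ray
    c=-R.T@t
    return c+r*((z-c[2])/r[:,2])[:,None]
def cam(n,st=None):
    p=optics.camera_params(n)
    if n!="wrist": return p["mtx"],p["R"],p["t"]
    T=np.eye(4);T[:3,:3]=st["eef_rot"];T[:3,3]=st["eef_pos"]
    W=np.linalg.inv(T@p["T_tool_cam"]); return p["mtx"],W[:3,:3],W[:3,3]
E
python3 - <<'E'
from h import *
for n,box in(("side",(195,180,430,372)),("scene",(220,205,420,292))):
    f=np.load(n+"0.npz");p=f["p"];d=f["d"];K,R,t=cam(n)
    g=p.max(2);sat=p.max(2).astype(int)-p.min(2)
    m=((g<85)&(sat<35)).astype(np.uint8);x0,y0,x1,y1=box;mm=np.zeros_like(m);mm[y0:y1,x0:x1]=m[y0:y1,x0:x1]
    k,l,s,c=cv2.connectedComponentsWithStats(mm)
    for i in range(1,k):
        if s[i,4]>60:
            v,u=np.nonzero(l==i);q=cast(np.c_[u,v],K,R,t,20)
            z=d[v,u];P=(np.c_[u,v,np.ones(len(u))]@np.linalg.inv(K).T*z[:,None]-t)@R
            (ce,sz,a)=cv2.minAreaRect(q[:,:2].astype(np.float32));
            print(n,s[i],c[i],"ctr",q.mean(0)[:2],"rect",np.array(ce),np.array(sz),a,"z med",np.median(P[:,2]),np.median(P,0)[:2])
E
```

```text
side [263 180  40  11 243] [285.016 183.337] ctr [ 773.105 -126.596] rect [ 775.545 -117.839] [93.395 38.396] 31.161108016967773 z med 10.84624973008049 [ 772.042 -129.93 ]
side [ 212  189  158  123 2398] [287.648 251.998] ctr [640.969  46.586] rect [624.586  29.595] [434.111  75.956] 82.15628051757812 z med 19.29408039983722 [647.352  62.188]
side [390 206  25  26 374] [402.783 220.759] ctr [ 480.681 -149.116] rect [ 478.61  -152.677] [46.9   82.636] 6.343591213226318 z med 34.442840374058065 [ 474.516 -130.224]
side [229 214  29  14  85] [242.071 222.506] ctr [775.08   35.004] rect [772.869  29.604] [64.053 26.741] 54.025108337402344 z med 6.624635793841599 [782.666  30.857]
side [306 252  25  30 561] [318.128 266.428] ctr [570.097  58.846] rect [570.525  57.569] [41.043 77.539] 9.514452934265137 z med 21.723263263723787 [569.796  59.958]
side [279 328  23  24 462] [290.478 339.511] ctr [525.504 223.83 ] rect [526.389 223.966] [37.002 45.11 ] 32.53230667114258 z med 21.69936345829054 [525.12  224.267]
scene [366 211  15  12 138] [373.101 216.167] ctr [539.373 215.863] rect [539.179 215.251] [35.98  52.188] 52.28338623046875 z med 19.226972102067304 [538.167 217.169]
scene [314 233  23  18 294] [325.143 241.786] ctr [584.549  49.593] rect [584.549  50.874] [50.323 73.215] 13.893230438232422 z med 19.462148273481063 [584.294  50.107]
scene [ 242  236  169   50 1549] [318.49  263.476] ctr [654.025  -0.731] rect [640.572  22.197] [426.116  79.445] 82.0376968383789 z med 16.868843608163033 [652.963 -12.225]
```

```bash
python3 - <<'E'
from h import *
a=np.radians(-8);y=np.array([-np.sin(a),np.cos(a),0]);z=np.array([0,0,-1.]);x=np.cross(y,z)
R=np.c_[x,y,z]
try: print(ctrl.solve_ik([540,30,260],R)); 
except Exception as e: print(e)
ctrl.move_ptp([540,30,260],R); ctrl.gripper_to(14); ctrl.hold(.3)
st=sensors.read_state();p,d=optics.grab_frame("wrist");np.savez("w0.npz",p=p,d=d,pos=st["eef_pos"],rot=st["eef_rot"])
cv2.imwrite("pics/w0.png",p[:,:,::-1]);print(st["t"],st["q"],st["eef_pos"],st["force"],st["grip_width"])
E
```

```text
[-0.105  0.131  1.621 -0.     1.389 -1.536]
3.3917 [-0.105  0.131  1.621 -0.     1.389 -1.536] [540.004  29.96  259.993] [ 0.459  0.945 -0.414] 14.272706019772523
```

View pics/w0.png

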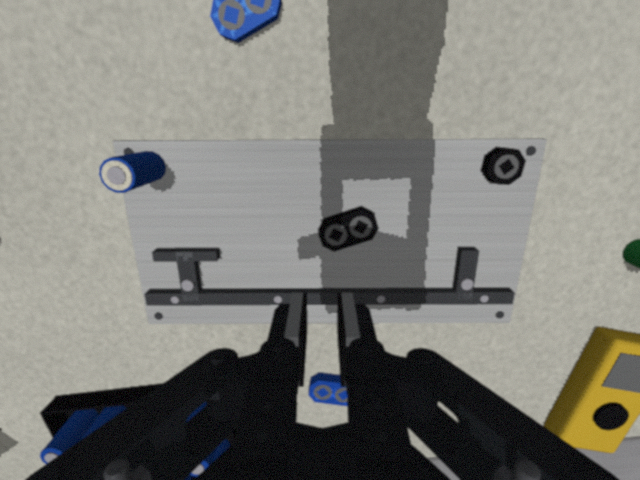

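The wrist view shows the T-stop at left (stem (188,272), bar row 254) and the rail strip at rows 290-304. The spacer is at (348,228) with sockets at (336,234) and (361,226). The plate cell is at (130,172).

```bash
python3 - <<'E'
from h import *
f=np.load("w0.npz");p=f["p"];K,R,t=cam("wrist",dict(eef_rot=f["rot"],eef_pos=f["pos"]))
g=cv2.cvtColor(p,cv2.COLOR_RGB2GRAY).astype(float)
print("cam",-R.T@t, g[270:320:2,240].astype(int))
def cross(prof,i0,thr=75):
    i=np.nonzero((prof[:-1]>=thr)&(prof[1:]<thr))[0][0];return i0+i+(prof[i]-thr)/(prof[i]-prof[i+1])
up=[];lo=[]
for c in list(range(205,275,3))+list(range(430,453,3)):
    try: up.append((c,cross(g[270:300,c],270)));lo.append((c,320-cross(g[320:294:-1,c],0)))
    except IndexError: pass
def line(q):
    vx,vy,x,y=cv2.fitLine(q[:,:2].astype(np.float32),cv2.DIST_HUBER,0,.01,.01).ravel();v=np.array([vx,vy])*np.sign(vy);return v,np.array([x,y])
for nm,e,z in(("inner bottom z6",up,6),("inner as z20",up,20),("outer z20",lo,20)):
    q=cast(np.array(e),K,R,t,z);v,o=line(q);n=np.array([v[1],-v[0]]);print(nm,"yaw",np.degrees(np.arctan2(-v[0],v[1])),"o",o,"n.o",n@o,"res",np.std((q[:,:2]-o)@n))
# T stem right face at rows 268-284 (bottom edge z6), lip end
for r in range(264,284,4):
    c=320-cross(g[r,260:180:-1],0)-60; q=cast([(c,r)],K,R,t,6); print("stem row",r,c,q[0])
for r in (250,253,256):
    c=260-cross(g[r,260:180:-1],0); print("lip end",c,cast([(c,r)],K,R,t,6)[0],cast([(c,r)],K,R,t,20)[0])
m=(g<60).astype(np.uint8);m[:200]=0;m[256:]=0;m[:,:312]=0;m[:,385:]=0
k,l,s,c=cv2.connectedComponentsWithStats(m);i=1+s[1:,4].argmax()
v,u=np.nonzero(l==i)
for z in(6,22):
    q=cast(np.c_[u,v],K,R,t,z)[:,:2].astype(np.float32);print("spacer",z,s[i],cv2.minAreaRect(q))
E
```

```text
cam [456.405  41.42  376.962] [161 160 156 157 155 158 158 159 161 105  37  41  59  62  62  61  58  84
 147 160 160 157 157 154 159]
inner bottom z6 yaw -7.7668166 o [649.559  37.06 ] n.o 638.59216 res 0.06715628853801217
inner as z20 yaw -7.7668166 o [642.27   37.224] n.o 631.3472 res 0.06462183200548396
outer z20 yaw -7.795285 o [655.137 -12.346] n.o 650.757 res 0.1640627627375858
stem row 264 198.62068965517244 [ 595.22  -123.542    6.   ]
stem row 268 199.0 [ 600.235 -124.403    6.   ]
stem row 272 199.76666666666665 [ 605.355 -124.82     6.   ]
stem row 276 199.92105263157896 [ 610.417 -125.955    6.   ]
stem row 280 200.5263157894737 [ 615.596 -126.572    6.   ]
lip end 219.3658536585366 [581.524 -95.47    6.   ] [576.802 -90.304  20.   ]
lip end 219.73529411764707 [585.199 -95.922   6.   ] [580.338 -90.739  20.   ]
lip end 219.61764705882354 [588.818 -96.935   6.   ] [583.82  -91.714  20.   ]
spacer 6 [ 319  207   58   45 1673] ((576.6630249023438, 52.426063537597656), (41.44584274291992, 65.45646667480469), 10.68137264251709)
spacer 22 [ 319  207   58   45 1673] ((571.4761352539062, 51.95133972167969), (39.65822219848633, 62.63326644897461), 10.681495666503906)
```

```bash
cat >> h.py <<'E'
a=np.radians(-7.78);V=np.array([-np.sin(a),np.cos(a),0]);N=np.array([np.cos(a),np.sin(a),0])
ROT=np.c_[-N,V,[0,0,-1.]]
def P(n,s,z): return n*N+s*V+[0,0,z]
def show(m,st=None):
    st=sensors.read_state();e=st["eef_pos"];f=st["force"]
    print(m,"t %.2f n %.2f s %.2f z %.2f"%(st["t"],e@N,e@V,e[2]),"Fn %.1f Fs %.1f Fz %.1f"%(f@N,f@V,f[2]),"w %.1f"%st["grip_width"])
def snap(name,cams=("wrist",)):
    for n in cams:
        st=sensors.read_state();p,d=optics.grab_frame(n)
        np.savez(f"{name}_{n}.npz",p=p,d=d,pos=st["eef_pos"],rot=st["eef_rot"]);cv2.imwrite(f"pics/{name}_{n}.png",p[:,:,::-1])
E
python3 - <<'E'
from h import *
ctrl.move_ptp(P(508,129,80),ROT); show("above")
print(ctrl.move_l(P(508,129,34),vel=80,threshold=8)); show("down")
print(ctrl.move_l(P(575,129,34),vel=45,threshold=8)); show("push1")
print(ctrl.move_l(P(604,129,34),vel=20,threshold=6)); show("push2")
ctrl.hold(.3); show("hold")
snap("p1",("side","scene"))
f=np.load("p1_side.npz")["p"][170:330,190:430]
cv2.imwrite("pics/p1c.png",cv2.resize(f[:,:,::-1],None,fx=3,fy=3,interpolation=cv2.INTER_CUBIC))
E
```

```text
above t 4.20 n 509.58 s 129.07 z 81.20 Fn -0.1 Fs 0.6 Fz 0.6 w 13.4
False
down t 4.92 n 508.18 s 129.02 z 33.98 Fn 0.0 Fs -0.1 Fz 0.4 w 13.9
False
push1 t 6.57 n 574.81 s 129.02 z 33.99 Fn -0.1 Fs -0.2 Fz 1.6 w 13.6
True
push2 t 7.42 n 589.41 s 128.93 z 33.16 Fn -0.5 Fs -0.7 Fz 1.1 w 14.0
hold t 7.72 n 588.31 s 128.93 z 32.50 Fn 0.5 Fs -0.4 Fz -0.5 w 14.1
```

View pics/p1c.png

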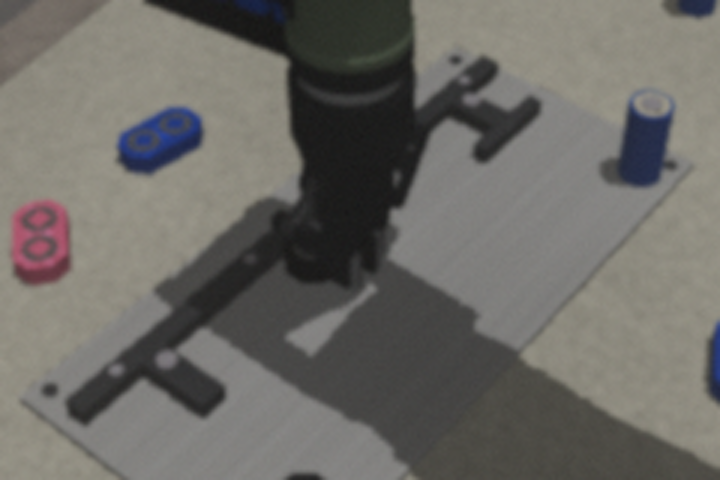

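```bash
python3 - <<'E'
from h import *
print(ctrl.move_l(P(604,129,34),vel=12,threshold=12)); show("press")
ctrl.hold(.3); show("hold")
ctrl.move_l(P(560,129,34),vel=100); ctrl.move_l(P(500,129,180),vel=200); ctrl.hold(.2); show("up")
snap("p2")
p=np.load("p2_wrist.npz")["p"]; cv2.imwrite("pics/p2c.png",p[:,:,::-1])
E
```

```text
True
press t 8.45 n 589.59 s 128.92 z 32.02 Fn -0.6 Fs 0.3 Fz 0.2 w 14.2
hold t 8.75 n 588.96 s 128.89 z 31.53 Fn 0.3 Fs -0.5 Fz -0.3 w 14.1
up t 10.33 n 499.46 s 128.86 z 178.52 Fn 0.3 Fs 0.3 Fz -0.3 w 14.1
```

View pics/p2c.png

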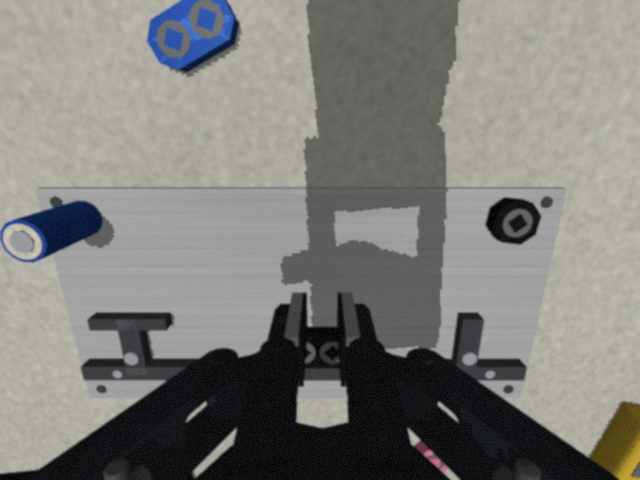

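The wrist view shows the spacer between the fingers with its sockets at (309,352) and (332,352), parallel to the rail. Both presses stopped at the same n of about 589.5, which matches contact with the rail. I go round to its far end and look from there.

```bash
python3 - <<'E'
from h import *
ctrl.gripper_to(0); show("shut")
ctrl.move_l(P(617.5,198,150),vel=200); ctrl.hold(.3); show("over"); snap("p3")
p=np.load("p3_wrist.npz")["p"]; cv2.imwrite("pics/p3c.png",p[:,:,::-1])
E
```

```text
shut t 10.68 n 499.98 s 128.97 z 179.83 Fn -0.4 Fs -0.3 Fz -0.2 w 0.0
over t 11.82 n 617.22 s 197.68 z 150.54 Fn -0.3 Fs 0.2 Fz -0.2 w -0.0
```

View pics/p3c.png

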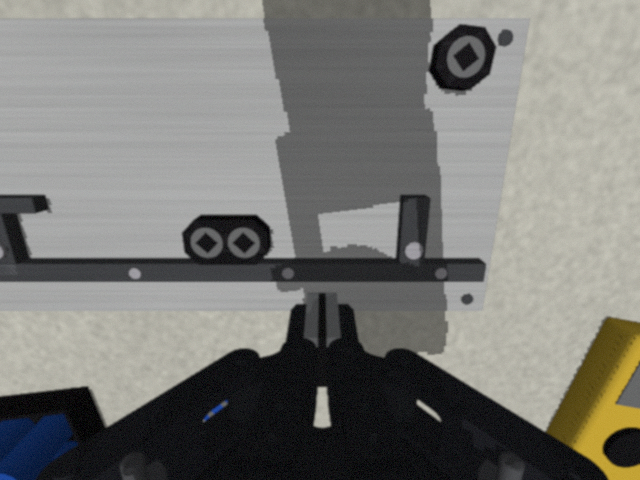

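The spacer (cols 183–271, rows 215–262) lies flat and parallel against the rail, well short of the T. Its free end is at column 271.

```bash
python3 - <<'E'
from h import *
f=np.load("p3_wrist.npz");K,R,t=cam("wrist",dict(eef_rot=f["rot"],eef_pos=f["pos"]))
for px in((271,238),(183,242)): print([ (cast([px],K,R,t,z)@np.c_[N,V])[0] for z in(6,22)])
print(ctrl.move_l(P(617.5,198,34),vel=120,threshold=8)); show("down")
print(ctrl.move_l(P(617.5,72,34),vel=45,threshold=8)); show("slide1")
print(ctrl.move_l(P(617.5,28,34),vel=18,threshold=8)); show("slide2")
ctrl.hold(.3); show("hold")
E
```

```text
[array([620.869, 156.321]), array([615.634, 158.826])]
[array([624.246,  85.469]), array([618.806,  92.286])]
False
down t 12.99 n 618.51 s 198.21 z 35.11 Fn -0.2 Fs 1.0 Fz -0.4 w 0.2
False
slide1 t 15.94 n 617.56 s 72.06 z 34.02 Fn 0.2 Fs -0.5 Fz -0.1 w 0.0
True
slide2 t 17.77 n 617.23 s 36.61 z 33.68 Fn 0.7 Fs 1.8 Fz 0.7 w 0.4
hold t 18.07 n 616.57 s 36.64 z 32.98 Fn 1.2 Fs 1.1 Fz -0.3 w 0.1
```

```bash
python3 - <<'E'
from h import *
print(ctrl.move_l(P(617.5,28,34),vel=12,threshold=15)); show("press")
ctrl.hold(.2)
ctrl.move_l(P(617.5,65,34),vel=120); ctrl.move_l(P(590,75,140),vel=200); ctrl.hold(.3); show("up"); snap("p4")
f=np.load("p4_wrist.npz");K,R,t=cam("wrist",dict(eef_rot=f["rot"],eef_pos=f["pos"]))
E
```

```text
True
press t 18.56 n 616.10 s 36.50 z 32.95 Fn 0.6 Fs 2.3 Fz 1.2 w -0.1
up t 20.15 n 589.36 s 74.89 z 138.52 Fn 0.3 Fs 0.0 Fz -0.7 w -0.0
```

View pics/p4_wrist.png

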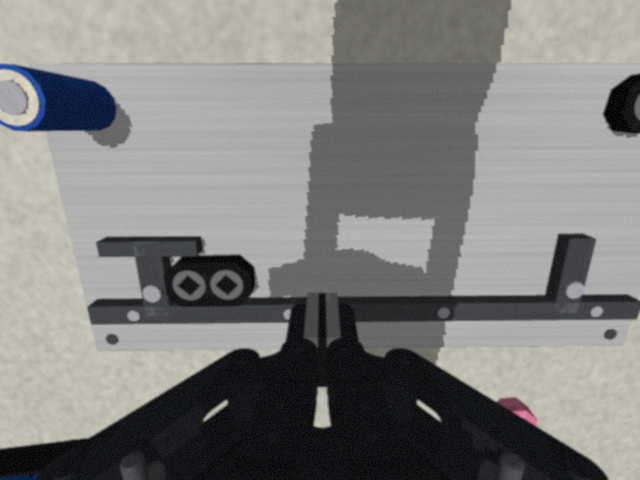

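The spacer (cols 168–255, rows 255–303) sits in the pocket, with its left end at the stem and its long side along the rail. A light confirming press toward the rail on the part clear of the lip, then one on the end, and a numeric check.

```bash
python3 - <<'E'
from h import *
ctrl.move_l(P(565,4,100),vel=200); ctrl.move_l(P(572,4,34),vel=120,threshold=8); show("down")
print(ctrl.move_l(P(598,4,34),vel=15,threshold=8)); show("rail press"); ctrl.hold(.2)
ctrl.move_l(P(565,4,34),vel=100); ctrl.move_l(P(590,65,90),vel=200); ctrl.move_l(P(617.5,62,34),vel=120)
print(ctrl.move_l(P(617.5,28,34),vel=18,threshold=8)); show("end press"); ctrl.hold(.2)
ctrl.move_l(P(617.5,65,34),vel=100); ctrl.move_l(P(560,40,170),vel=200); ctrl.hold(.4); show("up"); snap("p5",("wrist","side"))
f=np.load("p5_wrist.npz");p=f["p"];K,R,t=cam("wrist",dict(eef_rot=f["rot"],eef_pos=f["pos"]))
uv=cast # project expected socket area
g=cv2.cvtColor(p,cv2.COLOR_RGB2GRAY)
def proj(X): c=K@(R@X+t); return c[:2]/c[2]
c=proj(P(618.6,-10,22)); print("expected centre px",c)
x,y=c.astype(int);cv2.imwrite("pics/p5c.png",cv2.resize(p[y-60:y+60,x-80:x+80,::-1],None,fx=5,fy=5,interpolation=cv2.INTER_CUBIC))
E
```

```text
down t 21.48 n 572.64 s 4.29 z 34.50 Fn 0.5 Fs -0.5 Fz -0.2 w 0.1
True
rail press t 22.71 n 589.82 s 4.17 z 33.14 Fn 0.3 Fs 0.2 Fz -0.6 w -0.1
True
end press t 25.93 n 617.13 s 36.45 z 33.68 Fn 0.6 Fs 2.0 Fz 0.7 w -0.0
up t 27.87 n 559.86 s 40.11 z 169.34 Fn 0.7 Fs 0.5 Fz -0.6 w -0.5
expected centre px [261.244 301.724]
```

View pics/p5c.png

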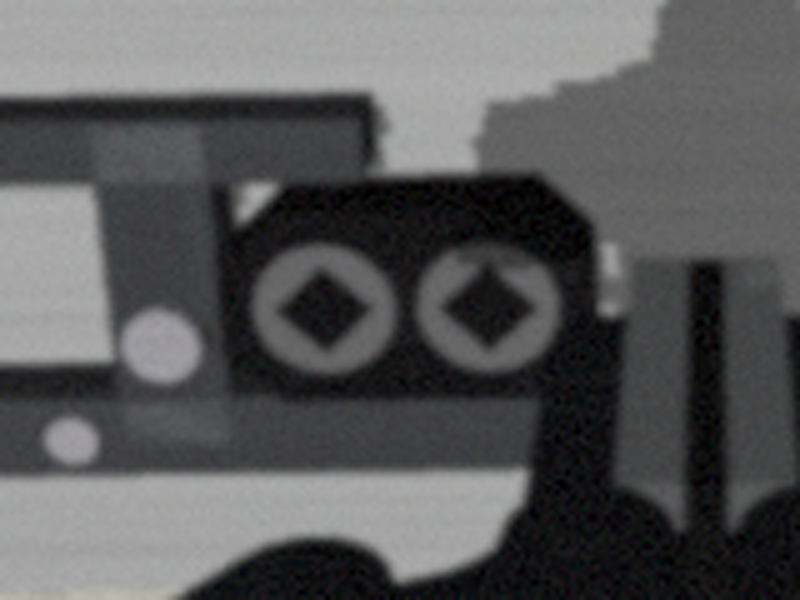

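The spacer is flush: its sockets are level at crop (323,308) and (489,308), with its left end on the stem and its long side on the rail. The tool is clear of everything, so I hand in.

```bash
python3 -c "
from h import *
ctrl.finish_job(); show('done')"
```

```text
the job is handed in; nothing more can be done
the job is handed in; nothing more can be done
```

The spacer is home in the T-stop pocket, and I handed the job in at about 28 s of the 56 s allowed. No verdict came back.

**What I did:**
- **Rail:** I pushed the black spacer square onto the rail with two slightly open fingertips. A wrist view from the far end showed it flat and parallel, well short of the pocket.
- **Pocket:** I slid it along the rail with the shut fingertips into the pocket, then pressed it once more on the rail side and on the end.

**Last checks:**
- **Rail contact:** the tool stopped at 589.4, 589.6 and 589.8 mm across the rail. I expected 590 from the images.
- **Stop contact:** it stopped at 36.6, 36.5 and 36.45 mm along the rail. I expected 36.5.
- **Final wrist view:** the sockets are level with the rail, with no visible gap at the stem or the rail, and the tool was well clear.
- **Bystanders:** the plate cell and small spacer looked undisturbed in the wrist view after the slide. I did not re-measure any bystander at the end, and the cells on the table and the screwdriver were never checked again, but the tool stayed away from all of them.

**Disagreements:**
- **Rail position in the images:** the rail's outer edge put its inner face about 4 mm nearer the robot than the inner edge did. I relied on contact instead, which agreed with the inner edge.
- **Side view:** the one taken while pressing against the rail was blocked by the gripper, so it showed nothing useful.

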